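# Put the clay figures on their own plinths

### The arm

A 6-joint arm with a two-finger parallel gripper is mounted at the origin on the work surface. World frame = base frame: x ahead of the robot, y to its left, z up, the work surface at z = 0. Lengths are in m, angles in rad, forces in N, time in s.
With the tool pointing down it reaches from about 0.35 to 0.975 m from the base axis. Payload 7.1 kg.
Tool frame: the origin (TCP) lies at the very end of the fingers, on their centre line; the grasp point (between the pads) lies 19 mm behind it; z points along the fingers, y is the line along which they close (so a half turn about z gives the same grasp; the last joint's range is limited). The gripper opens to 88 mm and grips with 3 to 60 N. Pads are 20 mm wide; open, the fingers measure 115 mm over their backs; the gripper's body (75 mm by 178 mm) begins 61 mm behind the grasp point.
Start: joints at [1.21, 0.423, 1.63, -0, 1.089, -0.019], TCP at [0.209, 0.589, 0.223] pointing down, gripper open.
Joint ranges: [-3, 3], [-0.9, 2.11], [0.09, 2.58], [-1.31, 4.45], [0.11, 2.69], [-2.54, 2.54]. Speed limits (rad/s): [2.39, 2.39, 3.01, 3.14, 3.14, 3.14].

### API

Orientations are given as a rotation vector (axis times angle).
In Python, from station import sensors, get_image, ctrl, spotter gives the robot as it stands.
- The arm moves only by the shell command python3 -m crank 'ROWS' [OPENING]. ROWS is JSON, a list of rows, each a list of 2 entries, a list of its own where there are three numbers: the shift along the tool's x, y, z scaled (see below), then the turn, a rotation vector about the tool's x, y, z scaled (see below). In form: [[[dx, dy, dz], [ax, ay, az]], ...]. A call has 1 to 5 rows; each row is the pose to reach, as a shift and turn from the pose commanded when the call began, along the tool's axes at that moment; what a row does not reach only later rows make up. The controller multiplies each number of a shift by 800 mm and each number of a turn by 1.5 rad. A row lasts 1/10 s, in which the tool goes at most 50 mm and 8.59 degrees, less where a joint would pass 70% of its speed; a pose out of reach is approached as far as the arm can. A call with a number of a shift or a turn outside -1 to 1 is refused whole. A call with a gripper value outside its range is refused whole. OPENING is the closure, from 0 (fully open) to 1 (shut), set as the call begins (- or left out, the last holds). The fingers move at their own pace and stop on an object; the grip force is fixed at half the most. Time passes only in rows, so rows that repeat a pose let the fingers close. It gives the time, the measured TCP pose, the force, the opening and the grip force at its end, in the units of the state.
- sensors.state(): the state, without advancing time (a new reading comes with each control period).
- get_image(name): name is "scene" or "top" or "wrist"; returns a dict with "image" (420x560x3 uint8, blue, green, red), "range_z" (420x560 float32, m along the optical axis (not along the pixel's ray), 0 where there is no reading), "K" (3x3 intrinsics, pixels), "xyz" and "attitude" of the camera in the world; the wrist camera has in their place "T_tool_cam" (4x4, takes a point from camera to tool coordinates, whose origin is the TCP and whose axes are the flange's). Camera axes: x right, y up, looking along -z (the intrinsics and any distortion apply to the point x, -y, -z); pixel columns grow to the right and rows downward; lengths in m; the calibration is good to about 2 mm. A picture is of the moment at which its call begins: read the wrist's pose just before it.
- ctrl.hand_in(): hands the job in; it is judged then, once.
Trained networks look in a picture, given as the dict that the camera call returned (one of the last four; its "shot" number tells which), for a name from the list of things; names that differ only in an ending like _2 or _b are one class to them, and where a whole thing is asked for, a point or a joint stands for the part that bears it (a point fixed in the world has none). Each returns a list of dicts, best first, with "score" (0 to 1); they miss things now and then, are a little off and sometimes report something else, mostly with a low value. They report only what shows in the picture. A call takes as long as a camera call. They do not tell look-alikes from the thing itself.
- spotter.silhouettes(picture, target): "pixels" (420x560 bool, what is visible of it) and "box" ([left, top, width, height] in pixels, round what is visible of it).
The state is a dict: "time_s": time; "joints": joint angles; "joint_velocities": joint speeds; "effort": joint torques, N m; "ee_pos": TCP position; "ee_rot": TCP orientation; "wrist_force": force on the tool from outside, world axes, zero at the start; "moment": the same for the moment, N m; "opening": finger opening in m; "grasp_force": force on a finger pad.
Only numpy, scipy, OpenCV 4.12 (cv2) and the standard library are available. Lean on these libraries where they do the work, as an engineer would, in place of code of your own. Each camera call takes 0.05 s, during which the arm holds its last target. There are 200 camera calls.

### The job

The four fired clay figures in the art room have been put on the wrong display plinths. Rearrange them so that each stands upright in the middle of the plinth of its own colour (blue gnome, red robot, yellow chick, green cactus), parking a figure on the empty white plinth whenever you need room; the white plinth ends up empty again. Set the figures down rather than dropping them, do not knock any over, and leave the brush jar alone.

Things in the scene. Friction and masses are not known exactly. Their poses are not given: they have to be found in the camera images.
- gnome_center (a point): blue clay gnome with a white face and a pointed blue hat; round foot 50 mm across and 8 mm high, above it a straight round torso 40 mm across up to 60 mm, nothing above it wider than the torso; 85 to 100 mm tall, rigid, 0.11 to 0.23 kg, loose. This point is on its upright axis, 45 mm above its underside, at torso height (a good place to grip from above, at any yaw); z is up
- robot_center (a point): red clay toy robot with a box head; round foot 50 mm across and 8 mm high, above it a straight round torso 40 mm across up to 60 mm, nothing above it wider than the torso; 85 to 100 mm tall, rigid, 0.11 to 0.23 kg, loose. This point is on its upright axis, 45 mm above its underside, at torso height (a good place to grip from above, at any yaw); z is up
- chick_center (a point): yellow clay chick with an orange beak; round foot 50 mm across and 8 mm high, above it a straight round torso 40 mm across up to 60 mm, nothing above it wider than the torso; 85 to 100 mm tall, rigid, 0.11 to 0.23 kg, loose. This point is on its upright axis, 45 mm above its underside, at torso height (a good place to grip from above, at any yaw); z is up
- cactus_center (a point): green ribbed clay cactus with a small pink flower on top; round foot 50 mm across and 8 mm high, above it a straight round torso 40 mm across up to 60 mm, nothing above it wider than the torso; 85 to 100 mm tall, rigid, 0.11 to 0.23 kg, loose. This point is on its upright axis, 45 mm above its underside, at torso height (a good place to grip from above, at any yaw); z is up
- plinth_blue_top (a point): blue round display plinth, a plain disc 90 mm across and 15 mm high, fixed to the table. This point is the middle of its top face, z up; at the start one of the figures that is not blue stands on it
- plinth_red_top (a point): red round display plinth, a plain disc 90 mm across and 15 mm high, fixed to the table. This point is the middle of its top face, z up; at the start one of the figures that is not red stands on it
- plinth_yellow_top (a point): yellow round display plinth, a plain disc 90 mm across and 15 mm high, fixed to the table. This point is the middle of its top face, z up; at the start one of the figures that is not yellow stands on it
- plinth_green_top (a point): green round display plinth, a plain disc 90 mm across and 15 mm high, fixed to the table. This point is the middle of its top face, z up; at the start one of the figures that is not green stands on it
- plinth_white_top (a point): white round display plinth, a plain disc 90 mm across and 15 mm high, fixed to the table. This point is the middle of its top face, z up; empty at the start: the parking place
- brush_jar_center (a point): white ceramic jar with paint brushes standing in it, off to the right of the plinths: jar 70 mm across and 85 mm high, the brushes reach up to 140 mm. This point is on its axis, 42.5 mm above the table. To be left alone
Not all that is in view belongs to the job. Of the things like the part that bears plinth_white_top, leave any that is black or brown; of the rest the larger one is meant.

How it is judged:
On the way:
1. one of the figures stands, released, on the white plinth (((horizontal distance between gnome_center and plinth_white_top below 0.02 m and z of gnome_center in the frame of plinth_white_top between 0.039 and 0.051 m and angle between gnome_center's own z axis and vertical below 0.1 rad and contact force between the fingers and gnome below 0.1 N and linear speed of gnome below 0.02 m/s) or (horizontal distance between robot_center and plinth_white_top below 0.02 m and z of robot_center in the frame of plinth_white_top between 0.039 and 0.051 m and angle between robot_center's own z axis and vertical below 0.1 rad and contact force between the fingers and robot below 0.1 N and linear speed of robot below 0.02 m/s) or (horizontal distance between chick_center and plinth_white_top below 0.02 m and z of chick_center in the frame of plinth_white_top between 0.039 and 0.051 m and angle between chick_center's own z axis and vertical below 0.1 rad and contact force between the fingers and chick below 0.1 N and linear speed of chick below 0.02 m/s) or (horizontal distance between cactus_center and plinth_white_top below 0.02 m and z of cactus_center in the frame of plinth_white_top between 0.039 and 0.051 m and angle between cactus_center's own z axis and vertical below 0.1 rad and contact force between the fingers and cactus below 0.1 N and linear speed of cactus below 0.02 m/s))), for 0.2 s.
At the end, for the whole second after the job is handed in: Each figure stands upright (within 0.1 rad), at rest and released, on the plinth of its own colour, its axis within 15 mm of the plinth's middle and its foot down on the top face (within 6 mm); so the white plinth is empty (horizontal distance between gnome_center and plinth_blue_top below 0.015 m and z of gnome_center in the frame of plinth_blue_top between 0.039 and 0.051 m and angle between each of gnome_center, robot_center, chick_center, cactus_center's own z axis and vertical below 0.1 rad and contact force between the fingers and gnome below 0.1 N and linear speed of each of gnome, robot, chick, cactus below 0.02 m/s and horizontal distance between robot_center and plinth_red_top below 0.015 m and z of robot_center in the frame of plinth_red_top between 0.039 and 0.051 m and contact force between the fingers and robot below 0.1 N and horizontal distance between chick_center and plinth_yellow_top below 0.015 m and z of chick_center in the frame of plinth_yellow_top between 0.039 and 0.051 m and contact force between the fingers and chick below 0.1 N and horizontal distance between cactus_center and plinth_green_top below 0.015 m and z of cactus_center in the frame of plinth_green_top between 0.039 and 0.051 m and contact force between the fingers and cactus below 0.1 N); the robot touches nothing.
It fails at once if a figure is knocked over (tilted more than 0.6 rad) (angle between any of gnome_center, robot_center, chick_center, cactus_center's own z axis and vertical above 0.6 rad).
It fails at once if a figure is dropped (not held by the fingers while its foot is more than 30 mm above the height of the plinth tops) ((height (world z) of gnome_center above 0.09 m and contact force between the fingers and gnome below 0.05 N) or (height (world z) of robot_center above 0.09 m and contact force between the fingers and robot below 0.05 N) or (height (world z) of chick_center above 0.09 m and contact force between the fingers and chick below 0.05 N) or (height (world z) of cactus_center above 0.09 m and contact force between the fingers and cactus below 0.05 N)).
It fails at once if the brush jar is pushed more than 20 mm or tipped (distance of brush_jar_center from where it was at the start of the episode above 0.02 m or angle between brush_jar_center's own z axis and vertical above 0.3 rad).
It also fails if it takes over 141 s, if anything falls off the work surface, if the arm or the gripper's body presses on something with over 40 N, if the wrist force passes 120 N, or if a joint passes its speed limit or range.

## Working session

There is one attempt and no reset: what is moved stays moved. The work goes in short steps, Python scripts to look and compute and a shell command to move; the robot and the scene stay as the last step left them, time stands still between calls to the robot, and variables do not carry over. Pictures are saved under pics/ and viewed, at most 14 in all, crops included, and the job is handed in when it is done.

```bash
mkdir -p pics
cat > h.py <<'E'
import numpy as np, cv2
from scipy.spatial.transform import Rotation as R
from station import sensors, get_image, ctrl, spotter
def cloud(p, T=None):
    d=p["range_z"]; K=np.array(p["K"]); v,u=np.mgrid[:d.shape[0],:d.shape[1]]
    c=np.stack([(u-K[0,2])/K[0,0]*d, -(v-K[1,2])/K[1,1]*d, -d],-1)
    a=np.array(p["attitude"]); r=R.from_rotvec(a).as_matrix() if a.size==3 else a
    return c@r.T+np.array(p["xyz"])
E
python3 - <<'E'
from h import *
print(sensors.state())
for n in ["top","scene"]:
    p=get_image(n); cv2.imwrite(f"pics/{n}0.png",p["image"]); print(n,p["xyz"],p["attitude"],p["K"],[k for k in p])
    if n=="top":
        W=cloud(p)
        for t in ["gnome_center","robot_center","chick_center","cactus_center","plinth_blue_top","plinth_red_top","plinth_yellow_top","plinth_green_top","plinth_white_top","brush_jar_center"]:
            for s in spotter.silhouettes(p,t)[:3]:
                m=s["pixels"]&(p["range_z"]>0); q=W[m]
                print(t,round(s["score"],2),s["box"],np.round(np.median(q,0),3),"zmax",np.percentile(q[:,2],[5,50,98]).round(3),"ext",np.ptp(q[:,:2],axis=0).round(3),"mid",((q.max(0)+q.min(0))/2).round(3))
E
```

```text
{'time_s': 0.0, 'joints': array([ 1.21000983e+00,  4.23824676e-01,  1.63066332e+00,  3.99220730e-06,
        1.08862876e+00, -1.90229796e-02]), 'joint_velocities': array([ 0.00097326, -0.00070886, -0.00011875,  0.00048815,  0.0007497 ,
       -0.00042687]), 'effort': array([ 1.99055248e-03, -5.44622612e+01, -2.73669845e+01,  6.46641897e-02,
        2.26884498e-02, -9.39722531e-05]), 'ee_pos': array([0.20926196, 0.58834181, 0.22192229]), 'ee_rot': array([-5.34185220e-01, -3.09554771e+00,  2.34974734e-03]), 'wrist_force': array([-0.51935014,  0.24349991, -0.19872156]), 'moment': array([-0.005202  ,  0.01121498, -0.00943129]), 'grasp_force': 0.0, 'opening': 0.0879715924742795}
top [ 0.33148668 -0.07315156  0.90144375] [ 0.11268989 -0.09516767 -1.56465638] [[437.91201808   0.         291.61502572]
 [  0.         437.91201808 214.36574531]
 [  0.           0.           1.        ]] ['image', 'range_z', 'K', 'xyz', 'attitude', 'shot']
gnome_center 0.9 [170.0, 109.5, 35.9, 33.9] [0.615 0.145 0.075] zmax [0.02  0.075 0.111] ext [0.082 0.073] mid [0.64  0.163 0.055]
gnome_center 0.5 [166.0, 1
[... 1453 characters left out ...]
5 -0.257  0.009]
plinth_white_top 0.9 [291.6, 254.7, 35.6, 28.9] [ 0.343 -0.096  0.01 ] zmax [0.008 0.01  0.013] ext [0.06  0.059] mid [ 0.343 -0.095  0.008]
plinth_white_top 0.79 [342.5, 198.8, 43.9, 40.5] [ 0.439 -0.214  0.015] zmax [0.012 0.015 0.018] ext [0.089 0.091] mid [ 0.44  -0.215  0.009]
brush_jar_center 0.83 [418.2, 112.6, 47.9, 47.8] [ 0.604 -0.363  0.054] zmax [0.005 0.054 0.138] ext [0.102 0.107] mid [ 0.614 -0.378  0.069]
scene [ 0.87925654 -0.70594059  0.64605662] [0.89955046 0.28019188 0.5771048 ] [[386.8184675    0.         283.7417555 ]
 [  0.         386.8184675  209.73376367]
 [  0.           0.           1.        ]] ['image', 'range_z', 'K', 'xyz', 'attitude', 'shot']
```

View pics/top0.png

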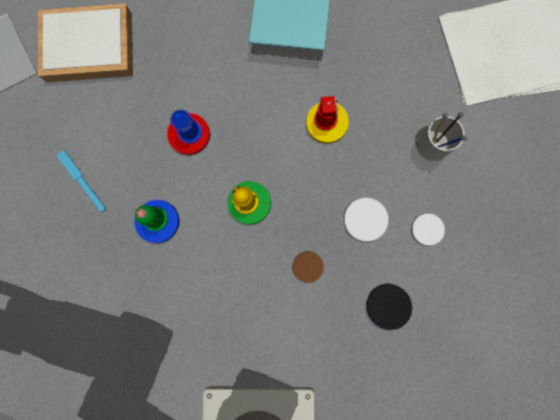

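View pics/scene0.png

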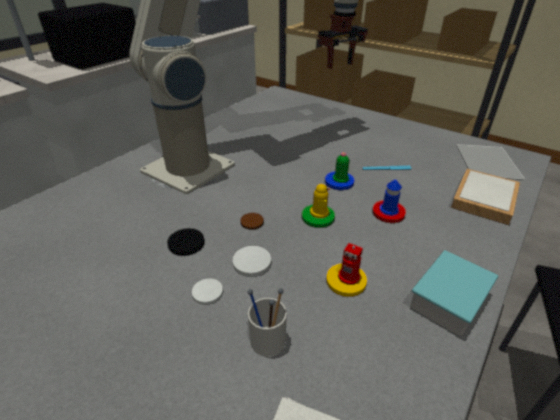

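The top view shows:

- gnome on red at (188,132)
- robot on yellow at (327,122)
- chick on green at (249,202)
- cactus on blue at (157,221)
- large white plinth at (366,219)
- decoys: small white (428,229), brown and black

Order: chick→white, cactus→green, gnome→blue, robot→red, chick→yellow. Next I'll fit the circles.

```bash
cat >> h.py <<'E'
from scipy.optimize import least_squares
PL={"red":(.62,.158),"yellow":(.642,-.137),"green":(.475,.026),"blue":(.436,.217),"white":(.44,-.215)}
HUE={"red":None,"yellow":(20,35),"green":(45,85),"blue":(100,130)}
def fit(q,r,c0):
    f=least_squares(lambda c:np.hypot(q[:,0]-c[0],q[:,1]-c[1])-r,c0,loss="soft_l1",f_scale=.002)
    return f.x, np.sqrt(np.mean(f.fun**2)) if len(q) else 9
def pts(cam):
    p=get_image(cam); W=cloud(p); W[p["range_z"]<=0]=9; return W
def plinth(W,c):
    m=(np.abs(W[...,2]-.015)<.006)&(np.hypot(W[...,0]-c[0],W[...,1]-c[1])<.06)
    h=W[...,:2][m]; hull=cv2.convexHull(h.astype(np.float32)).reshape(-1,2)
    return fit(hull,.045,c),len(h)
def figure(W,c):
    m=(W[...,2]>.030)&(W[...,2]<.070)&(np.hypot(W[...,0]-c[0],W[...,1]-c[1])<.045)
    q=W[m]; return fit(q[:,:2],.020,c),len(q)
E
python3 - <<'E'
from h import *
for cam in ["top","scene"]:
    W=pts(cam)
    for k,c in PL.items():
        (x,e),n=plinth(W,c); print(cam,k,x.round(4),e.round(4),n,end=" | ")
        if k!="white":
            (x,e),n=figure(W,c); print("fig",x.round(4),round(e,4),n)
        else: print()
E
```

```text
top red [0.6222 0.1569] 0.0007 809 | fig [0.6239 0.152 ] 0.0005 151
top yellow [ 0.6476 -0.1366] 0.0005 844 | fig [ 0.6515 -0.1327] 0.0005 133
top green [0.4748 0.0256] 0.0006 943 | fig [0.4755 0.0311] 0.0011 93
top blue [0.4359 0.2153] 0.0006 890 | fig [0.4395 0.2155] 0.0004 139
top white [ 0.4406 -0.2142] 0.0004 1512 | 
scene red [0.6241 0.1548] 0.0007 345 | fig [0.6248 0.1518] 0.0011 194
scene yellow [ 0.6492 -0.1378] 0.0005 654 | fig [ 0.6526 -0.133 ] 0.0009 246
scene green [0.4768 0.0241] 0.0008 392 | fig [0.4772 0.0305] 0.0016 185
scene blue [0.4372 0.2136] 0.0014 262 | fig [0.4404 0.2154] 0.0016 157
scene white [ 0.4427 -0.2155] 0.0007 870 |
```

```bash
python3 -m crank '[[[-0.03,-0.03,0],[0,0,-0.08]],[[-0.07,-0.07,0],[0,0,-0.16]],[[-0.11,-0.11,0],[0,0,-0.2287]],[[-0.15,-0.15,0],[0,0,-0.2287]],[[-0.19,-0.19,0],[0,0,-0.2287]]]' 0; python3 -c "
from h import *
s=sensors.state();print(s['ee_pos'],R.from_rotvec(s['ee_rot']).as_matrix().round(3))"
```

```text
time_s: 1.2
ee_pos: [0.3022, 0.3932, 0.2228]
ee_rot: [-0.003, 3.141, 0.0]
wrist_force: [0.6, -0.5, 0.0]
opening: 0.0877
grasp_force: 0.0
[0.3021535  0.39315426 0.22278806] [[-1.    -0.002  0.   ]
 [-0.002  1.     0.   ]
 [-0.     0.    -1.   ]]
```

```bash
python3 -m crank '[[[-0.022,-0.045,0],[0,0,0]],[[-0.044,-0.09,0],[0,0,0]],[[-0.066,-0.136,0],[0,0,0]],[[-0.088,-0.182,0],[0,0,0]],[[-0.11,-0.227,0],[0,0,0]]]' 0
python3 -m crank '[[[-0.022,-0.045,0],[0,0,0]],[[-0.044,-0.09,0],[0,0,0]],[[-0.066,-0.136,0],[0,0,0]],[[-0.088,-0.182,0],[0,0,0]],[[-0.1084,-0.227,0],[0,0,0]]]' 0
python3 -m crank '[[[0,0,0],[0,0,0]],[[0,0,0.02],[0,0,0]],[[0,0,0.06],[0,0,0]],[[0,0,0.10],[0,0,0]],[[0,0,0.125],[0,0,0]]]' 0
python3 -m crank '[[[0,0,0],[0,0,0]],[[0,0,0],[0,0,0]]]' 0
python3 -c "
from h import *
s=sensors.state();print(s['ee_pos'])
p=get_image('scene');cv2.imwrite('pics/a.png',p['image'])"
```

```text
time_s: 1.7
ee_pos: [0.3905, 0.2117, 0.223]
ee_rot: [-0.002, 3.141, 0.0]
wrist_force: [0.6, 0.2, -0.3]
opening: 0.0877
grasp_force: 0.0
time_s: 2.2
ee_pos: [0.4776, 0.03, 0.223]
ee_rot: [-0.002, 3.141, 0.0]
wrist_force: [1.4, 1.1, 0.2]
opening: 0.0882
grasp_force: 0.0
time_s: 2.7
ee_pos: [0.4756, 0.0323, 0.121]
ee_rot: [0.002, -3.14, -0.0]
wrist_force: [0.5, 1.1, 0.5]
opening: 0.0875
grasp_force: 0.0
time_s: 2.9
ee_pos: [0.4768, 0.0322, 0.123]
ee_rot: [0.003, -3.141, -0.0]
wrist_force: [0.5, -1.0, 1.4]
opening: 0.0877
grasp_force: 0.0
[0.47678655 0.03219416 0.12295694]
```

View pics/a.png

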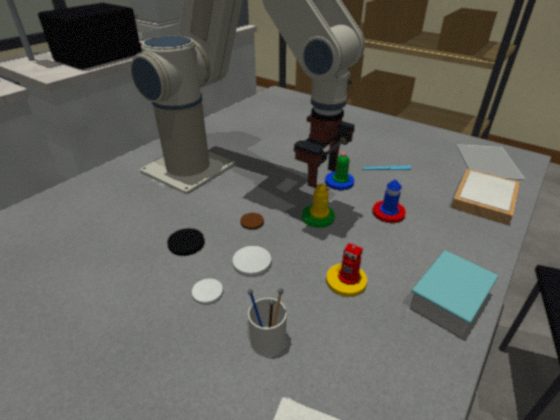

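The fingers straddle the chick (320,195), so I'm going down to grip it.

```bash
python3 -m crank '[[[0,-0.002,0.025],[0,0,0]],[[0,-0.002,0.05],[0,0,0]],[[0,-0.002,0.075],[0,0,0]],[[0,-0.002,0.1],[0,0,0]],[[0,-0.002,0.1],[0,0,0]]]' 0
python3 -m crank '[[[0,0,0],[0,0,0]],[[0,0,0],[0,0,0]],[[0,0,0],[0,0,0]],[[0,0,0],[0,0,0]],[[0,0,0],[0,0,0]]]' 1
python3 -m crank '[[[0,0,0],[0,0,0]],[[0,0,0],[0,0,0]],[[0,0,0],[0,0,0]],[[0,0,0],[0,0,0]],[[0,0,0],[0,0,0]]]' 1
```

```text
time_s: 3.45
ee_pos: [0.4765, 0.0303, 0.0422]
ee_rot: [0.002, -3.14, 0.0]
wrist_force: [0.0, 0.4, 0.3]
opening: 0.0881
grasp_force: 0.0
time_s: 3.95
ee_pos: [0.4772, 0.0301, 0.0432]
ee_rot: [-0.002, 3.141, 0.0]
wrist_force: [-0.3, 0.4, 0.1]
opening: 0.0516
grasp_force: 0.0
time_s: 4.45
ee_pos: [0.4769, 0.0301, 0.0428]
ee_rot: [-0.002, 3.142, 0.0]
wrist_force: [-1.1, 0.7, 5.1]
opening: 0.0398
grasp_force: 30.0
```

```bash
python3 -m crank '[[[0,0,-0.015],[0,0,0]],[[0,0,-0.05],[0,0,0]],[[0,0,-0.09],[0,0,0]],[[0,0,-0.13],[0,0,0]],[[0,0,-0.16],[0,0,0]]]' 1
python3 -m crank '[[[0.003,-0.02,0],[0,0,0]],[[0.008,-0.055,0],[0,0,0]],[[0.014,-0.095,0],[0,0,0]],[[0.02,-0.135,0],[0,0,0]],[[0.026,-0.175,0],[0,0,0]]]' 1
python3 -m crank '[[[0.006,-0.04,0],[0,0,0]],[[0.012,-0.08,0],[0,0,0]],[[0.016,-0.11,0],[0,0,0]],[[0.0183,-0.1314,0],[0,0,0]],[[0.0183,-0.1314,0],[0,0,0]]]' 1
python3 -m crank '[[[0,0,0.02],[0,0,0]],[[0,0,0.055],[0,0,0]],[[0,0,0.09],[0,0,0]],[[0,0,0.12],[0,0,0]],[[0,0,0.14],[0,0,0]]]' 1
python3 -m crank '[[[0,0,0],[0,0,0]],[[0,0,0],[0,0,0]],[[0,0,0],[0,0,0]]]' 1
```

```text
time_s: 4.95
ee_pos: [0.477, 0.03, 0.1729]
ee_rot: [-0.002, 3.14, -0.0]
wrist_force: [-0.4, 0.4, -1.5]
opening: 0.0398
grasp_force: 30.0
time_s: 5.45
ee_pos: [0.4556, -0.111, 0.1711]
ee_rot: [0.003, -3.141, 0.0]
wrist_force: [1.1, 0.7, -2.3]
opening: 0.0399
grasp_force: 30.0
time_s: 5.95
ee_pos: [0.4414, -0.2168, 0.1711]
ee_rot: [0.002, 3.141, -0.001]
wrist_force: [-0.2, 0.4, -1.3]
opening: 0.0393
grasp_force: 30.0
time_s: 6.45
ee_pos: [0.4409, -0.2138, 0.0574]
ee_rot: [0.003, -3.14, -0.002]
wrist_force: [-0.3, 0.8, -2.6]
opening: 0.0396
grasp_force: 30.0
time_s: 6.75
ee_pos: [0.4425, -0.2151, 0.0597]
ee_rot: [-0.003, 3.14, -0.001]
wrist_force: [0.2, 0.5, -2.6]
opening: 0.0399
grasp_force: 30.0
```

```bash
python3 -m crank '[[[0,0,0.006],[0,0,0]],[[0,0,0.012],[0,0,0]],[[0,0,0.017],[0,0,0]],[[0,0,0.0205],[0,0,0]],[[0,0,0.0205],[0,0,0]]]' 1
python3 -m crank '[[[0,0,0],[0,0,0]],[[0,0,0],[0,0,0]]]' 1
```

```text
time_s: 7.25
ee_pos: [0.4417, -0.215, 0.0426]
ee_rot: [0.002, -3.141, -0.0]
wrist_force: [-0.4, 1.9, 5.6]
opening: 0.0395
grasp_force: 30.0
time_s: 7.45
ee_pos: [0.4417, -0.215, 0.0426]
ee_rot: [0.002, -3.141, -0.0]
wrist_force: [-1.8, 1.7, 6.0]
opening: 0.04
grasp_force: 30.0
```

```bash
python3 -m crank '[[[0,0,0],[0,0,0]],[[0,0,0],[0,0,0]],[[0,0,0],[0,0,0]],[[0,0,0],[0,0,0]],[[0,0,0],[0,0,0]]]' 0
python3 -m crank '[[[0,0,0],[0,0,0]],[[0,0,0],[0,0,0]],[[0,0,0],[0,0,0]],[[0,0,0],[0,0,0]],[[0,0,0],[0,0,0]]]' 0
python3 -m crank '[[[0,0,-0.015],[0,0,0]],[[0,0,-0.05],[0,0,0]],[[0,0,-0.09],[0,0,0]],[[0,0,-0.13],[0,0,0]],[[0,0,-0.16],[0,0,0]]]' 0
python3 -m crank '[[[0,0.03,0],[0,0,0]],[[0,0.08,0],[0,0,0]],[[0,0.14,0],[0,0,0]],[[0,0.2,0],[0,0,0]],[[0,0.26,0],[0,0,0]]]' 0
python3 -m crank '[[[0,0.06,0],[0,0,0]],[[0,0.12,0],[0,0,0]],[[0,0.18,0],[0,0,0]],[[0,0.24,0],[0,0,0]],[[0.002,0.278,0],[0,0,0]]]' 0
python3 -m crank '[[[0,0,0],[0,0,0]],[[0,0,0],[0,0,0]]]' 0
python3 - <<'E'
from h import *
W=pts("top"); print(figure(W,PL["white"]),figure(W,PL["blue"]) )
p=get_image('scene');cv2.imwrite('pics/b.png',p['image'])
E
```

```text
time_s: 7.95
ee_pos: [0.4418, -0.2151, 0.0422]
ee_rot: [0.002, -3.142, -0.0]
wrist_force: [-0.5, -0.2, -0.3]
opening: 0.0762
grasp_force: 0.0
time_s: 8.45
ee_pos: [0.4418, -0.2151, 0.0423]
ee_rot: [0.002, -3.142, -0.0]
wrist_force: [0.4, 0.5, -0.6]
opening: 0.0877
grasp_force: 0.0
time_s: 8.95
ee_pos: [0.4421, -0.2153, 0.173]
ee_rot: [-0.002, 3.14, -0.002]
wrist_force: [-0.1, 0.6, -0.6]
opening: 0.0881
grasp_force: 0.0
time_s: 9.45
ee_pos: [0.4413, -0.0055, 0.1713]
ee_rot: [-0.001, 3.14, -0.0]
wrist_force: [1.3, 0.0, 0.2]
opening: 0.0878
grasp_force: 0.0
time_s: 9.95
ee_pos: [0.4396, 0.2184, 0.1714]
ee_rot: [-0.005, 3.14, 0.002]
wrist_force: [0.8, -0.2, -0.2]
opening: 0.0877
grasp_force: 0.0
time_s: 10.15
ee_pos: [0.4392, 0.2155, 0.1707]
ee_rot: [-0.005, 3.142, -0.0]
wrist_force: [0.4, -0.5, -0.0]
opening: 0.0877
grasp_force: 0.0
((array([ 0.43922907, -0.2139711 ]), np.float64(0.001057079281183886)), 74) ((array([0.43948542, 0.21544719]), np.float64(0.00048080019778209526)), 112)
```

View pics/b.png

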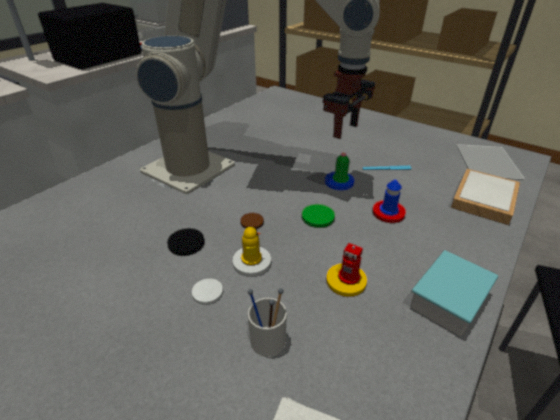

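The chick stands centred on white at (252,250), and the cactus is below the gripper at (343,170). Gripping the cactus next.

```bash
python3 -m crank '[[[0,0,0.02],[0,0,0]],[[0,0,0.06],[0,0,0]],[[0,0,0.10],[0,0,0]],[[0,0,0.14],[0,0,0]],[[0,0,0.16],[0,0,0]]]' 0
python3 -m crank '[[[0,0,0],[0,0,0]],[[0,0,0],[0,0,0]],[[0,0,0],[0,0,0]],[[0,0,0],[0,0,0]],[[0,0,0],[0,0,0]]]' 1
python3 -m crank '[[[0,0,0],[0,0,0]],[[0,0,0],[0,0,0]],[[0,0,0],[0,0,0]],[[0,0,0],[0,0,0]],[[0,0,0],[0,0,0]]]' 1
python3 -m crank '[[[0,0,-0.015],[0,0,0]],[[0,0,-0.05],[0,0,0]],[[0,0,-0.09],[0,0,0]],[[0,0,-0.13],[0,0,0]],[[0,0,-0.16],[0,0,0]]]' 1
python3 -m crank '[[[0,0,0],[0,0,0]]]' 1
```

```text
time_s: 10.75
ee_pos: [0.4386, 0.2131, 0.0403]
ee_rot: [-0.002, -3.139, 0.002]
wrist_force: [0.1, -0.8, 0.0]
opening: 0.0877
grasp_force: 0.0
time_s: 11.25
ee_pos: [0.4402, 0.2155, 0.0432]
ee_rot: [-0.002, 3.14, 0.001]
wrist_force: [-0.6, 1.1, -0.7]
opening: 0.0517
grasp_force: 0.0
time_s: 11.75
ee_pos: [0.4398, 0.2155, 0.0427]
ee_rot: [-0.002, 3.141, 0.0]
wrist_force: [-1.4, -1.3, 5.9]
opening: 0.0395
grasp_force: 30.0
time_s: 12.25
ee_pos: [0.4397, 0.2155, 0.1726]
ee_rot: [-0.002, 3.14, 0.001]
wrist_force: [0.2, -0.3, -1.3]
opening: 0.0392
grasp_force: 30.0
time_s: 12.35
ee_pos: [0.4414, 0.2163, 0.1737]
ee_rot: [-0.002, 3.136, 0.004]
wrist_force: [-0.6, -0.1, -2.6]
opening: 0.0398
grasp_force: 30.0
```

```bash
python3 -m crank '[[[-0.004,-0.02,0],[0,0,0]],[[-0.01,-0.055,0],[0,0,0]],[[-0.018,-0.095,0],[0,0,0]],[[-0.026,-0.135,0],[0,0,0]],[[-0.033,-0.175,0],[0,0,0]]]' 1
python3 -m crank '[[[-0.006,-0.03,0],[0,0,0]],[[-0.01,-0.053,0],[0,0,0]],[[-0.012,-0.063,0],[0,0,0]],[[-0.012,-0.063,0],[0,0,0]],[[-0.012,-0.063,0],[0,0,0]]]' 1
python3 -m crank '[[[0,0,0.02],[0,0,0]],[[0,0,0.055],[0,0,0]],[[0,0,0.09],[0,0,0]],[[0,0,0.12],[0,0,0]],[[0,0,0.14],[0,0,0]]]' 1
python3 -m crank '[[[0,0,0],[0,0,0]],[[0,0,0],[0,0,0]],[[0,0,0],[0,0,0]]]' 1
python3 -m crank '[[[0,0,0.006],[0,0,0]],[[0,0,0.012],[0,0,0]],[[0,0,0.017],[0,0,0]],[[0,0,0.0205],[0,0,0]],[[0,0,0.0205],[0,0,0]]]' 1
python3 -m crank '[[[0,0,0],[0,0,0]],[[0,0,0],[0,0,0]]]' 1
```

```text
time_s: 12.85
ee_pos: [0.4654, 0.0741, 0.1692]
ee_rot: [0.003, -3.14, 0.0]
wrist_force: [0.6, -0.1, -2.2]
opening: 0.0396
grasp_force: 30.0
time_s: 13.35
ee_pos: [0.4754, 0.0254, 0.1698]
ee_rot: [0.002, -3.141, -0.0]
wrist_force: [0.3, 0.3, -1.7]
opening: 0.0394
grasp_force: 30.0
time_s: 13.85
ee_pos: [0.4749, 0.0261, 0.0566]
ee_rot: [0.004, -3.14, -0.0]
wrist_force: [-0.7, 1.2, -1.6]
opening: 0.0398
grasp_force: 30.0
time_s: 14.15
ee_pos: [0.4765, 0.0254, 0.0591]
ee_rot: [-0.003, 3.14, 0.0]
wrist_force: [0.9, -0.5, -1.6]
opening: 0.0397
grasp_force: 30.0
time_s: 14.65
ee_pos: [0.4759, 0.0249, 0.0424]
ee_rot: [-0.002, 3.142, -0.0]
wrist_force: [-3.4, -0.4, 8.9]
opening: 0.0397
grasp_force: 30.0
time_s: 14.85
ee_pos: [0.476, 0.0249, 0.0424]
ee_rot: [-0.002, 3.141, -0.0]
wrist_force: [-2.9, -0.8, 9.3]
opening: 0.0395
grasp_force: 30.0
```

```bash
python3 -m crank '[[[0,0,0],[0,0,0]],[[0,0,0],[0,0,0]],[[0,0,0],[0,0,0]],[[0,0,0],[0,0,0]],[[0,0,0],[0,0,0]]]' 0
python3 -m crank '[[[0,0,0],[0,0,0]],[[0,0,0],[0,0,0]],[[0,0,0],[0,0,0]],[[0,0,0],[0,0,0]],[[0,0,0],[0,0,0]]]' 0
python3 -m crank '[[[0,0,-0.015],[0,0,0]],[[0,0,-0.05],[0,0,0]],[[0,0,-0.09],[0,0,0]],[[0,0,-0.13],[0,0,0]],[[0,0,-0.16],[0,0,0]]]' 0
python3 -m crank '[[[-0.03,0.026,0],[0,0,0]],[[-0.07,0.06,0],[0,0,0]],[[-0.11,0.095,0],[0,0,0]],[[-0.15,0.129,0],[0,0,0]],[[-0.1856,0.159,0],[0,0,0]]]' 0
python3 -m crank '[[[0,0,0],[0,0,0]],[[0,0,0],[0,0,0]],[[0,0,0],[0,0,0]]]' 0
python3 - <<'E'
from h import *
W=pts("scene"); print(figure(W,PL["green"]),figure(W,PL["red"]),sensors.state()["ee_pos"])
E
```

```text
time_s: 15.35
ee_pos: [0.4758, 0.025, 0.0418]
ee_rot: [0.002, -3.141, 0.0]
wrist_force: [-0.1, -0.2, -0.3]
opening: 0.0762
grasp_force: 0.0
time_s: 15.85
ee_pos: [0.4759, 0.025, 0.0419]
ee_rot: [-0.002, 3.142, -0.0]
wrist_force: [-1.1, -0.5, 0.2]
opening: 0.0879
grasp_force: 0.0
time_s: 16.35
ee_pos: [0.4763, 0.025, 0.1726]
ee_rot: [-0.002, 3.139, 0.0]
wrist_force: [0.3, -0.8, -0.2]
opening: 0.0878
grasp_force: 0.0
time_s: 16.85
ee_pos: [0.6255, 0.1538, 0.171]
ee_rot: [-0.003, 3.141, 0.0]
wrist_force: [-0.2, -0.4, 0.0]
opening: 0.0875
grasp_force: 0.0
time_s: 17.15
ee_pos: [0.623, 0.1517, 0.17]
ee_rot: [0.002, -3.14, 0.001]
wrist_force: [-0.8, -0.1, 0.5]
opening: 0.0879
grasp_force: 0.0
((array([0.47622699, 0.0253642 ]), np.float64(0.0011575498287586317)), 191) ((array([0.62501887, 0.15192987]), np.float64(0.0013451184004442634)), 193) [0.62305259 0.15153432 0.17006657]
```

```bash
python3 -m crank '[[[-0.001,0,0.02],[0,0,0]],[[-0.001,0,0.06],[0,0,0]],[[-0.001,0,0.10],[0,0,0]],[[-0.001,0,0.14],[0,0,0]],[[-0.001,0,0.16],[0,0,0]]]' 0
python3 -m crank '[[[0,0,0],[0,0,0]],[[0,0,0],[0,0,0]],[[0,0,0],[0,0,0]],[[0,0,0],[0,0,0]],[[0,0,0],[0,0,0]]]' 1
python3 -m crank '[[[0,0,0],[0,0,0]],[[0,0,0],[0,0,0]],[[0,0,0],[0,0,0]],[[0,0,0],[0,0,0]],[[0,0,0],[0,0,0]]]' 1
python3 -m crank '[[[0,0,-0.015],[0,0,0]],[[0,0,-0.05],[0,0,0]],[[0,0,-0.09],[0,0,0]],[[0,0,-0.13],[0,0,0]],[[0,0,-0.16],[0,0,0]]]' 1
python3 -m crank '[[[0,0,0],[0,0,0]],[[0,0,0],[0,0,0]]]' 1
```

```text
time_s: 17.7
ee_pos: [0.6225, 0.1513, 0.0384]
ee_rot: [0.001, -3.137, 0.002]
wrist_force: [0.4, -0.7, -0.2]
opening: 0.0877
grasp_force: 0.0
time_s: 18.2
ee_pos: [0.6257, 0.1525, 0.0431]
ee_rot: [-0.002, 3.14, 0.001]
wrist_force: [-0.8, 0.0, -0.2]
opening: 0.0514
grasp_force: 0.0
time_s: 18.7
ee_pos: [0.6253, 0.1524, 0.0425]
ee_rot: [-0.002, 3.141, 0.0]
wrist_force: [-1.2, -0.7, 6.2]
opening: 0.0397
grasp_force: 30.0
time_s: 19.2
ee_pos: [0.6252, 0.1525, 0.1722]
ee_rot: [-0.002, 3.14, 0.001]
wrist_force: [0.8, 0.0, -2.2]
opening: 0.0398
grasp_force: 30.0
time_s: 19.4
ee_pos: [0.6247, 0.1523, 0.1697]
ee_rot: [-0.002, 3.141, 0.0]
wrist_force: [-0.6, -0.7, -1.3]
opening: 0.0396
grasp_force: 30.0
```

```bash
python3 -m crank '[[[0.02,0.0065,0],[0,0,0]],[[0.055,0.018,0],[0,0,0]],[[0.095,0.0315,0],[0,0,0]],[[0.135,0.0445,0],[0,0,0]],[[0.175,0.058,0],[0,0,0]]]' 1
python3 -m crank '[[[0.03,0.01,0],[0,0,0]],[[0.05,0.0165,0],[0,0,0]],[[0.06,0.0197,0],[0,0,0]],[[0.06,0.0197,0],[0,0,0]],[[0.06,0.0197,0],[0,0,0]]]' 1
python3 -m crank '[[[0,0,0.02],[0,0,0]],[[0,0,0.055],[0,0,0]],[[0,0,0.09],[0,0,0]],[[0,0,0.12],[0,0,0]],[[0,0,0.14],[0,0,0]]]' 1
python3 -m crank '[[[0,0,0],[0,0,0]],[[0,0,0],[0,0,0]],[[0,0,0],[0,0,0]]]' 1
python3 -m crank '[[[0,0,0.006],[0,0,0]],[[0,0,0.012],[0,0,0]],[[0,0,0.017],[0,0,0]],[[0,0,0.0205],[0,0,0]],[[0,0,0.0205],[0,0,0]]]' 1
python3 -m crank '[[[0,0,0],[0,0,0]],[[0,0,0],[0,0,0]]]' 1
```

```text
time_s: 19.9
ee_pos: [0.4822, 0.1983, 0.1677]
ee_rot: [0.001, -3.138, 0.002]
wrist_force: [0.1, 0.4, -1.8]
opening: 0.0396
grasp_force: 30.0
time_s: 20.4
ee_pos: [0.4378, 0.2144, 0.1698]
ee_rot: [-0.002, 3.141, 0.0]
wrist_force: [-0.1, 0.4, -2.0]
opening: 0.0398
grasp_force: 30.0
time_s: 20.9
ee_pos: [0.4376, 0.2138, 0.0561]
ee_rot: [0.0, -3.141, 0.001]
wrist_force: [0.6, 0.3, -1.8]
opening: 0.0395
grasp_force: 30.0
time_s: 21.2
ee_pos: [0.438, 0.2145, 0.0587]
ee_rot: [-0.001, 3.14, 0.001]
wrist_force: [0.5, -0.4, -1.8]
opening: 0.0395
grasp_force: 30.0
time_s: 21.7
ee_pos: [0.437, 0.2143, 0.0421]
ee_rot: [-0.002, 3.141, -0.0]
wrist_force: [-2.7, -2.0, 10.0]
opening: 0.0396
grasp_force: 30.0
time_s: 21.9
ee_pos: [0.437, 0.2143, 0.0421]
ee_rot: [-0.002, 3.141, 0.0]
wrist_force: [-2.5, -2.1, 9.4]
opening: 0.0396
grasp_force: 30.0
```

```bash
python3 -m crank '[[[0,0,0],[0,0,0]],[[0,0,0],[0,0,0]],[[0,0,0],[0,0,0]],[[0,0,0],[0,0,0]],[[0,0,0],[0,0,0]]]' 0
python3 -m crank '[[[0,0,0],[0,0,0]],[[0,0,0],[0,0,0]],[[0,0,0],[0,0,0]],[[0,0,0],[0,0,0]],[[0,0,0],[0,0,0]]]' 0
python3 -m crank '[[[0,0,-0.015],[0,0,0]],[[0,0,-0.05],[0,0,0]],[[0,0,-0.09],[0,0,0]],[[0,0,-0.13],[0,0,0]],[[0,0,-0.16],[0,0,0]]]' 0
python3 -m crank '[[[-0.015,-0.024,0],[0,0,0]],[[-0.045,-0.073,0],[0,0,0]],[[-0.075,-0.121,0],[0,0,0]],[[-0.105,-0.169,0],[0,0,0]],[[-0.135,-0.218,0],[0,0,0]]]' 0
python3 -m crank '[[[-0.03,-0.048,0],[0,0,0]],[[-0.06,-0.097,0],[0,0,0]],[[-0.09,-0.145,0],[0,0,0]],[[-0.118,-0.19,0],[0,0,0]],[[-0.134,-0.216,0],[0,0,0]]]' 0
python3 -m crank '[[[0,0,0],[0,0,0]],[[0,0,0],[0,0,0]],[[0,0,0],[0,0,0]]]' 0
python3 - <<'E'
from h import *
W=pts("scene"); print(figure(W,PL["blue"]),figure(W,PL["yellow"]),sensors.state()["ee_pos"])
E
```

```text
time_s: 22.4
ee_pos: [0.4369, 0.2143, 0.0414]
ee_rot: [0.002, -3.141, 0.0]
wrist_force: [0.9, 0.4, 0.1]
opening: 0.0762
grasp_force: 0.0
time_s: 22.9
ee_pos: [0.4369, 0.2143, 0.0415]
ee_rot: [-0.002, 3.142, -0.0]
wrist_force: [-0.3, -0.1, -0.0]
opening: 0.088
grasp_force: 0.0
time_s: 23.4
ee_pos: [0.4373, 0.2145, 0.1722]
ee_rot: [-0.002, 3.14, 0.001]
wrist_force: [-0.6, -0.1, -0.4]
opening: 0.0878
grasp_force: 0.0
time_s: 23.9
ee_pos: [0.5459, 0.0385, 0.1706]
ee_rot: [-0.002, 3.141, 0.0]
wrist_force: [0.7, 0.1, -0.2]
opening: 0.088
grasp_force: 0.0
time_s: 24.4
ee_pos: [0.6539, -0.1356, 0.1705]
ee_rot: [0.001, 3.14, -0.001]
wrist_force: [-0.1, 0.4, 0.5]
opening: 0.0876
grasp_force: 0.0
time_s: 24.7
ee_pos: [0.6517, -0.1315, 0.1697]
ee_rot: [0.003, -3.141, -0.001]
wrist_force: [-0.1, -0.1, 1.2]
opening: 0.0878
grasp_force: 0.0
((array([0.43651037, 0.21471373]), np.float64(0.0015064865545016874)), 116) ((array([ 0.65255455, -0.1331236 ]), np.float64(0.000991694608434419)), 246) [ 0.65179693 -0.13139118  0.16973187]
```

```bash
python3 -m crank '[[[0,-0.001,0.02],[0,0,0]],[[0,-0.001,0.06],[0,0,0]],[[0,-0.001,0.10],[0,0,0]],[[0,-0.001,0.14],[0,0,0]],[[0,-0.001,0.159],[0,0,0]]]' 0
python3 -m crank '[[[0,0,0],[0,0,0]],[[0,0,0],[0,0,0]],[[0,0,0],[0,0,0]],[[0,0,0],[0,0,0]],[[0,0,0],[0,0,0]]]' 1
python3 -m crank '[[[0,0,0],[0,0,0]],[[0,0,0],[0,0,0]],[[0,0,0],[0,0,0]],[[0,0,0],[0,0,0]],[[0,0,0],[0,0,0]]]' 1
python3 -m crank '[[[0,0,-0.015],[0,0,0]],[[0,0,-0.05],[0,0,0]],[[0,0,-0.09],[0,0,0]],[[0,0,-0.13],[0,0,0]],[[0,0,-0.16],[0,0,0]]]' 1
python3 -m crank '[[[0,0,0],[0,0,0]],[[0,0,0],[0,0,0]]]' 1
```

```text
time_s: 25.25
ee_pos: [0.65, -0.1322, 0.0385]
ee_rot: [0.003, -3.136, -0.002]
wrist_force: [-1.2, 0.6, 0.4]
opening: 0.0875
grasp_force: 0.0
time_s: 25.75
ee_pos: [0.6533, -0.1336, 0.0436]
ee_rot: [-0.002, 3.14, -0.001]
wrist_force: [0.2, -0.7, 0.1]
opening: 0.0509
grasp_force: 0.0
time_s: 26.25
ee_pos: [0.6528, -0.1335, 0.0429]
ee_rot: [-0.002, 3.141, -0.0]
wrist_force: [-0.6, -0.5, 5.2]
opening: 0.0395
grasp_force: 30.0
time_s: 26.75
ee_pos: [0.6529, -0.1335, 0.1727]
ee_rot: [-0.002, 3.14, -0.001]
wrist_force: [1.1, -0.4, -2.1]
opening: 0.0396
grasp_force: 30.0
time_s: 26.95
ee_pos: [0.6523, -0.1334, 0.1702]
ee_rot: [-0.002, 3.141, -0.0]
wrist_force: [0.6, 0.3, -2.2]
opening: 0.0399
grasp_force: 30.0
```

```bash
python3 -m crank '[[[0.002,0.02,0],[0,0,0]],[[0.006,0.06,0],[0,0,0]],[[0.01,0.1,0],[0,0,0]],[[0.014,0.14,0],[0,0,0]],[[0.018,0.18,0],[0,0,0]]]' 1
python3 -m crank '[[[0.004,0.04,0],[0,0,0]],[[0.008,0.08,0],[0,0,0]],[[0.012,0.12,0],[0,0,0]],[[0.016,0.155,0],[0,0,0]],[[0.019,0.182,0],[0,0,0]]]' 1
python3 -m crank '[[[0,0,0],[0,0,0]],[[0,0,0],[0,0,0]],[[0,0,0],[0,0,0]]]' 1
python3 -m crank '[[[0,0,0.02],[0,0,0]],[[0,0,0.055],[0,0,0]],[[0,0,0.09],[0,0,0]],[[0,0,0.12],[0,0,0]],[[0,0,0.14],[0,0,0]]]' 1
python3 -m crank '[[[0,0,0],[0,0,0]],[[0,0,0],[0,0,0]],[[0,0,0],[0,0,0]]]' 1
python3 -m crank '[[[0,0,0.006],[0,0,0]],[[0,0,0.012],[0,0,0]],[[0,0,0.017],[0,0,0]],[[0,0,0.0203],[0,0,0]],[[0,0,0.0203],[0,0,0]]]' 1
python3 -m crank '[[[0,0,0],[0,0,0]],[[0,0,0],[0,0,0]]]' 1
```

```text
time_s: 27.45
ee_pos: [0.6362, 0.0128, 0.1681]
ee_rot: [0.002, -3.138, -0.0]
wrist_force: [-0.4, -0.0, -1.6]
opening: 0.0394
grasp_force: 30.0
time_s: 27.95
ee_pos: [0.6205, 0.1586, 0.1681]
ee_rot: [0.004, -3.138, 0.001]
wrist_force: [1.1, -0.7, -1.7]
opening: 0.0396
grasp_force: 30.0
time_s: 28.25
ee_pos: [0.6219, 0.1556, 0.1693]
ee_rot: [0.002, -3.14, 0.001]
wrist_force: [0.4, 0.1, -1.4]
opening: 0.0396
grasp_force: 30.0
time_s: 28.75
ee_pos: [0.6212, 0.1549, 0.0552]
ee_rot: [-0.0, -3.138, 0.001]
wrist_force: [0.5, -0.6, -1.8]
opening: 0.0393
grasp_force: 30.0
time_s: 29.05
ee_pos: [0.6236, 0.1562, 0.0594]
ee_rot: [-0.001, 3.14, 0.001]
wrist_force: [0.2, 0.1, -1.8]
opening: 0.0395
grasp_force: 30.0
time_s: 29.55
ee_pos: [0.6224, 0.1562, 0.0427]
ee_rot: [0.002, -3.141, 0.0]
wrist_force: [-4.1, -0.2, 6.6]
opening: 0.0392
grasp_force: 30.0
time_s: 29.75
ee_pos: [0.6224, 0.1561, 0.0428]
ee_rot: [0.002, -3.141, 0.0]
wrist_force: [-3.4, -0.5, 5.3]
opening: 0.0397
grasp_force: 30.0
```

```bash
python3 -m crank '[[[0,0,0],[0,0,0]],[[0,0,0],[0,0,0]],[[0,0,0],[0,0,0]],[[0,0,0],[0,0,0]],[[0,0,0],[0,0,0]]]' 0
python3 -m crank '[[[0,0,0],[0,0,0]],[[0,0,0],[0,0,0]],[[0,0,0],[0,0,0]],[[0,0,0],[0,0,0]],[[0,0,0],[0,0,0]]]' 0
python3 -m crank '[[[0,0,-0.015],[0,0,0]],[[0,0,-0.05],[0,0,0]],[[0,0,-0.09],[0,0,0]],[[0,0,-0.13],[0,0,0]],[[0,0,-0.16],[0,0,0]]]' 0
python3 -m crank '[[[0.013,-0.026,0],[0,0,0]],[[0.038,-0.078,0],[0,0,0]],[[0.063,-0.129,0],[0,0,0]],[[0.088,-0.18,0],[0,0,0]],[[0.113,-0.232,0],[0,0,0]]]' 0
python3 -m crank '[[[0.025,-0.052,0],[0,0,0]],[[0.05,-0.103,0],[0,0,0]],[[0.075,-0.155,0],[0,0,0]],[[0.1,-0.206,0],[0,0,0]],[[0.114,-0.232,0],[0,0,0]]]' 0
python3 -m crank '[[[0,0,0],[0,0,0]],[[0,0,0],[0,0,0]],[[0,0,0],[0,0,0]]]' 0
python3 - <<'E'
from h import *
W=pts("scene"); print(figure(W,PL["red"]),figure(W,PL["white"]),sensors.state()["ee_pos"])
E
```

```text
time_s: 30.25
ee_pos: [0.6226, 0.1561, 0.0419]
ee_rot: [0.002, -3.142, 0.0]
wrist_force: [0.1, 0.3, -0.8]
opening: 0.0765
grasp_force: 0.0
time_s: 30.75
ee_pos: [0.6226, 0.1562, 0.042]
ee_rot: [-0.002, 3.142, 0.0]
wrist_force: [0.2, 0.4, -0.5]
opening: 0.0877
grasp_force: 0.0
time_s: 31.25
ee_pos: [0.6233, 0.1563, 0.1732]
ee_rot: [-0.002, 3.139, 0.001]
wrist_force: [0.1, 1.0, -0.5]
opening: 0.0877
grasp_force: 0.0
time_s: 31.75
ee_pos: [0.5316, -0.0308, 0.1711]
ee_rot: [-0.003, 3.14, -0.0]
wrist_force: [-0.4, -1.0, -0.8]
opening: 0.0878
grasp_force: 0.0
time_s: 32.25
ee_pos: [0.4402, -0.2178, 0.1711]
ee_rot: [0.001, 3.141, -0.001]
wrist_force: [1.1, 0.3, 1.1]
opening: 0.0881
grasp_force: 0.0
time_s: 32.55
ee_pos: [0.442, -0.2145, 0.1704]
ee_rot: [-0.003, 3.141, -0.0]
wrist_force: [0.8, 0.5, -0.2]
opening: 0.0881
grasp_force: 0.0
((array([0.62217637, 0.15640238]), np.float64(0.0014403377830148685)), 189) ((array([ 0.44172675, -0.21505639]), np.float64(0.0013041380469235783)), 233) [ 0.44202488 -0.21433371  0.1702662 ]
```

```bash
python3 -m crank '[[[0,-0.001,0.02],[0,0,0]],[[0,-0.001,0.06],[0,0,0]],[[0,-0.001,0.10],[0,0,0]],[[0,-0.001,0.14],[0,0,0]],[[0,-0.001,0.159],[0,0,0]]]' 0
python3 -m crank '[[[0,0,0],[0,0,0]],[[0,0,0],[0,0,0]],[[0,0,0],[0,0,0]],[[0,0,0],[0,0,0]],[[0,0,0],[0,0,0]]]' 1
python3 -m crank '[[[0,0,0],[0,0,0]],[[0,0,0],[0,0,0]],[[0,0,0],[0,0,0]],[[0,0,0],[0,0,0]],[[0,0,0],[0,0,0]]]' 1
python3 -m crank '[[[0,0,-0.015],[0,0,0]],[[0,0,-0.05],[0,0,0]],[[0,0,-0.09],[0,0,0]],[[0,0,-0.13],[0,0,0]],[[0,0,-0.16],[0,0,0]]]' 1
python3 -m crank '[[[0,0,0],[0,0,0]],[[0,0,0],[0,0,0]]]' 1
```

```text
time_s: 33.1
ee_pos: [0.4408, -0.2143, 0.0405]
ee_rot: [0.005, -3.139, -0.002]
wrist_force: [-0.1, -0.6, 0.3]
opening: 0.0879
grasp_force: 0.0
time_s: 33.6
ee_pos: [0.442, -0.2163, 0.0438]
ee_rot: [-0.002, 3.14, -0.001]
wrist_force: [0.1, 0.2, 0.2]
opening: 0.0512
grasp_force: 0.0
time_s: 34.1
ee_pos: [0.4416, -0.2161, 0.0433]
ee_rot: [-0.002, 3.141, -0.0]
wrist_force: [-0.5, 2.2, 6.7]
opening: 0.0397
grasp_force: 30.0
time_s: 34.6
ee_pos: [0.4415, -0.2163, 0.1732]
ee_rot: [-0.002, 3.14, -0.001]
wrist_force: [0.8, 0.0, -2.0]
opening: 0.04
grasp_force: 30.0
time_s: 34.8
ee_pos: [0.4413, -0.2161, 0.171]
ee_rot: [-0.002, 3.141, -0.001]
wrist_force: [0.1, -0.1, -2.6]
opening: 0.0398
grasp_force: 30.0
```

```bash
python3 -m crank '[[[-0.02,0.008,0],[0,0,0]],[[-0.055,0.021,0],[0,0,0]],[[-0.09,0.034,0],[0,0,0]],[[-0.125,0.048,0],[0,0,0]],[[-0.16,0.061,0],[0,0,0]]]' 1
python3 -m crank '[[[-0.035,0.014,0],[0,0,0]],[[-0.065,0.025,0],[0,0,0]],[[-0.085,0.033,0],[0,0,0]],[[-0.0988,0.038,0],[0,0,0]],[[-0.0988,0.038,0],[0,0,0]]]' 1
python3 -m crank '[[[0,0,0],[0,0,0]],[[0,0,0],[0,0,0]]]' 1
python3 -m crank '[[[0,0,0.02],[0,0,0]],[[0,0,0.055],[0,0,0]],[[0,0,0.09],[0,0,0]],[[0,0,0.12],[0,0,0]],[[0,0,0.14],[0,0,0]]]' 1
python3 -m crank '[[[0,0,0],[0,0,0]],[[0,0,0],[0,0,0]],[[0,0,0],[0,0,0]]]' 1
python3 -m crank '[[[0,0,0.006],[0,0,0]],[[0,0,0.012],[0,0,0]],[[0,0,0.017],[0,0,0]],[[0,0,0.0203],[0,0,0]],[[0,0,0.0203],[0,0,0]]]' 1
python3 -m crank '[[[0,0,0],[0,0,0]],[[0,0,0],[0,0,0]]]' 1
```

```text
time_s: 35.3
ee_pos: [0.5703, -0.1658, 0.1687]
ee_rot: [0.002, -3.139, -0.002]
wrist_force: [1.2, 0.3, -1.3]
opening: 0.0396
grasp_force: 30.0
time_s: 35.8
ee_pos: [0.6492, -0.1356, 0.1691]
ee_rot: [0.004, -3.14, -0.001]
wrist_force: [-0.2, -0.1, -1.8]
opening: 0.0393
grasp_force: 30.0
time_s: 36.0
ee_pos: [0.6474, -0.1369, 0.1703]
ee_rot: [0.001, -3.14, -0.0]
wrist_force: [-0.2, -0.3, -2.6]
opening: 0.0395
grasp_force: 30.0
time_s: 36.5
ee_pos: [0.6465, -0.1367, 0.0561]
ee_rot: [0.001, -3.139, -0.001]
wrist_force: [-0.4, -0.8, -1.5]
opening: 0.0396
grasp_force: 30.0
time_s: 36.8
ee_pos: [0.6493, -0.1369, 0.0601]
ee_rot: [-0.002, 3.139, -0.001]
wrist_force: [-0.2, -0.4, -1.5]
opening: 0.0395
grasp_force: 30.0
time_s: 37.3
ee_pos: [0.6482, -0.1365, 0.0433]
ee_rot: [0.002, -3.141, -0.0]
wrist_force: [-1.9, 0.6, 6.6]
opening: 0.0397
grasp_force: 30.0
time_s: 37.5
ee_pos: [0.6483, -0.1365, 0.0433]
ee_rot: [0.002, -3.141, -0.0]
wrist_force: [-3.0, 0.6, 5.7]
opening: 0.0396
grasp_force: 30.0
```

Release, lift, move aside over free table, and check.

```bash
python3 -m crank '[[[0,0,0],[0,0,0]],[[0,0,0],[0,0,0]],[[0,0,0],[0,0,0]],[[0,0,0],[0,0,0]],[[0,0,0],[0,0,0]]]' 0
python3 -m crank '[[[0,0,0],[0,0,0]],[[0,0,0],[0,0,0]],[[0,0,0],[0,0,0]],[[0,0,0],[0,0,0]],[[0,0,0],[0,0,0]]]' 0
python3 -m crank '[[[0,0,-0.015],[0,0,0]],[[0,0,-0.05],[0,0,0]],[[0,0,-0.09],[0,0,0]],[[0,0,-0.13],[0,0,0]],[[0,0,-0.18],[0,0,0]]]' 0
python3 -m crank '[[[0.03,0,0],[0,0,0]],[[0.08,0,0],[0,0,0]],[[0.13,0,0],[0,0,0]],[[0.18,0,0],[0,0,0]],[[0.22,0,0],[0,0,0]]]' 0
python3 -m crank '[[[0,0,0],[0,0,0]],[[0,0,0],[0,0,0]],[[0,0,0],[0,0,0]],[[0,0,0],[0,0,0]]]' 0
python3 - <<'E'
from h import *
for cam in ["top","scene"]:
    W=pts(cam)
    for k,c in PL.items():
        if k!="white": print(cam,k,plinth(W,c)[0][0].round(4),figure(W,c))
p=get_image('scene');cv2.imwrite('pics/z.png',p['image'])
E
```

```text
time_s: 38.0
ee_pos: [0.6484, -0.1367, 0.0425]
ee_rot: [0.002, -3.142, 0.0]
wrist_force: [0.6, 0.4, 0.1]
opening: 0.0762
grasp_force: 0.0
time_s: 38.5
ee_pos: [0.6484, -0.1366, 0.0426]
ee_rot: [0.002, -3.142, 0.0]
wrist_force: [0.1, 0.7, 0.6]
opening: 0.0877
grasp_force: 0.0
time_s: 39.0
ee_pos: [0.6476, -0.1365, 0.1878]
ee_rot: [0.002, -3.14, -0.001]
wrist_force: [0.3, -0.3, -0.0]
opening: 0.0879
grasp_force: 0.0
time_s: 39.5
ee_pos: [0.4702, -0.1366, 0.1873]
ee_rot: [-0.002, 3.141, -0.0]
wrist_force: [0.9, 0.3, 0.3]
opening: 0.0876
grasp_force: 0.0
time_s: 39.9
ee_pos: [0.4737, -0.137, 0.1869]
ee_rot: [-0.003, 3.141, -0.0]
wrist_force: [-0.1, -0.4, -0.4]
opening: 0.0879
grasp_force: 0.0
top red [0.6219 0.1567] ((array([0.62135692, 0.1562857 ]), np.float64(0.0006090865198402781)), 160)Traceback (most recent call last):
  File "<stdin>", line 5, in <module>
  File "h.py", line 19, in plinth
    h=W[...,:2][m]; hull=cv2.convexHull(h.astype(np.float32)).reshape(-1,2)
                         ^^^^^^^^^^^^^^^^^^^^^^^^^^^^^^^^^^^^^^^^^^^^
AttributeError: 'NoneType' object has no attribute 'reshape'
```

The arm hides the yellow plinth from the top camera, so I'll use the scene camera.

Run:
```python
from h import *
W=pts("scene")
p=get_image('scene');cv2.imwrite('pics/z.png',p['image'])
for k,c in PL.items():
    if k!="white": print(k,figure(W,c))
```

```text
red ((array([0.62219953, 0.15619313]), np.float64(0.0012873648281541013)), 191)
yellow ((array([ 0.64840356, -0.13675366]), np.float64(0.0012411113799991273)), 250)
green ((array([0.47647511, 0.02527304]), np.float64(0.0012203025444215826)), 192)
blue ((array([0.43620339, 0.21481648]), np.float64(0.001513439969011156)), 157)
```

```bash
sleep 1; ls pics
```

```text
a.png
b.png
scene0.png
top0.png
z.png
```

View pics/z.png

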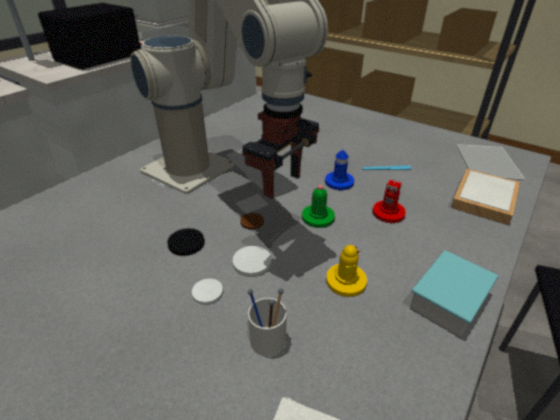

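Each figure stands on its own plinth: gnome (341,170), cactus (318,208), robot (391,202), chick (347,270). White (252,260) is empty, the jar hasn't moved, and the gripper is clear.

```bash
python3 -c "
from station import ctrl; print(ctrl.hand_in())"
```

```text
the job is handed in; nothing more can be done
None
```

I handed the job in at about 40 s on the robot's clock: all four figures stand upright and released on the plinths of their own colour, each within about 2 mm of the middle by my camera measurements, with the white plinth empty and the brush jar untouched; the hand-in gave no verdict.

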